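Turn the tube carrier over to drain beneath the low shelf

TASK

Beneath the clear low shelf stand two white swing-over carriers: one full of rinsed sample tubes, the other holding an empty shallow tray. Turn the tube carrier right over by its handle bar, about its hinge, until it lies fully down on the other side with the tubes mouth down to drain. Lower it gently all the way instead of letting it fall, and leave the tray carrier and the shelf alone.

Things in the scene. Friction and masses are not known exactly. Their poses are not given: they have to be found in the camera images.
- tube_carrier (a joint): Hinge of the tube carrier: white plate 120 (along hinge) x 92 x 6 mm with 20 open tubes. Level hinge 50 mm above the bench, running in under the shelf. 0: flat on the robot's left (+y) of the hinge, mouths up, as it starts; grows up and over to pi: flat on the right, turned over, on its stop. Swings freely and falls by its weight (0.18-0.35 kg); its edge sweeps to 152 mm above the bench.
- tube_grip (a point): On the axis of the tube carrier's handle, a round steel bar 10 mm thick pointing to the robot, parallel to the hinge: 17 mm from its free end, 70 mm in front of the shelf's edge, 50 mm above the bench at both ends of the swing. x: along the hinge, under the shelf; y: from hinge to bar; z: up at the start, down when turned. The hinge line is 85 mm away along -y. The bar can turn in the fingers.
- tray_carrier (a joint): Hinge of the other carrier, about 280 mm left or right of the tube carrier under the same shelf: same plate, handle bar and grey stand (140 x 210 mm, a steel drip tray on its right half), but holding one empty shallow tray (108 x 78 x 14 mm) instead of tubes. Same joint values; starts at 0 and stays there.
- shelf: Fixed low shelf of clear plastic over both carriers: 150 mm deep (x), 700 wide (y), 8 thick, underside 172 and top 180 mm above the bench, on aluminium side panels at its two ends, open front and back, a few bottles on it. Origin on the bench under its centre; x away from the robot, y left, z up. The hinges run along its x.

How it is judged:
By the outcome, as a careful person would: the job done as asked, in the order asked, and still so for the second after the job is handed in, with the robot touching nothing.
It also fails if it takes over 38 s, if anything falls off the work surface, if the arm or the gripper's body presses on something with over 40 N, if the wrist force passes 120 N, or if a joint passes its speed limit or range.

ROBOT

A 6-joint arm with a two-finger parallel gripper is mounted at the origin on the work surface. World frame = base frame: x ahead of the robot, y to its left, z up, the work surface at z = 0. Lengths are in m, angles in rad, forces in N, time in s.
With the tool pointing down it reaches from about 0.25 to 0.725 m from the base axis. Payload 4 kg.
Tool frame: the origin (TCP) lies at the very end of the fingers, on their centre line; the grasp point (between the pads) lies 19 mm behind it; z points along the fingers, y is the line along which they close (so a half turn about z gives the same grasp; the last joint's range is limited). The gripper opens to 85 mm and grips with 20 to 120 N. Pads are 22 mm wide; open, the fingers measure 114 mm over their backs; the gripper's body (76 mm by 85 mm) begins 54 mm behind the grasp point. The pads swing forward as they close: fully open they stand 13 mm farther back than shut.
Start: joints at [-1.115, 0.241, 0.005, 1.335, 0, 1.571], TCP at [0.22, -0.449, 0.231] pointing down, gripper open.
Joint ranges: [-2.72, 2.72], [-1.05, 1.87], [-1.09, 1.28], [-1.99, 2.15], [-1.42, 1.44], [-3.14, 3.14]. Speed limits (rad/s): [2.79, 2.79, 3.14, 3.14, 3.14, 3.14].

INTERFACE

Orientations are given as a unit quaternion [x, y, z, w].
In Python, from workcell import bot, vision, workorder gives the robot as it stands.
- The arm moves only by the shell command python3 -m creep 'ROWS' [OPENING]. ROWS is JSON, a list of rows, each a list of 2 entries, a list of its own where there are three numbers: the shift along the tool's x, y, z in mm, then the turn, a rotation vector about the tool's x, y, z in rad. In form: [[[dx, dy, dz], [wx, wy, wz]], ...]. A call has 1 to 12 rows; each row shifts and turns the commanded pose from where the row before left it, along the tool's axes as they then stand; what a row does not reach is not made up. A row lasts 1/8 s, in which the tool goes at most 62.5 mm and 10.7 degrees, less where a joint would pass 70% of its speed; a pose out of reach is approached as far as the arm can. A call is refused whole if a number of a shift passes 62.5 or a number of a turn 0.188, either way. A call with a gripper value outside its range is refused whole. OPENING is the finger opening in mm, from 0 to 85.4, set as the call begins (- or left out, the last holds). The fingers move at their own pace and stop on an object; the grip force is fixed at half the most. Time passes only in rows, so rows that do not move let the fingers close. It gives the time, the measured TCP pose, the force, the opening and the grip force at its end, in the units of the state.
- bot.get_obs(): the state, without advancing time (a new reading comes with each control period).
- vision.camera(name): name is "scene" or "top" or "wrist"; returns a dict with "image" (400x640x3 uint8, blue, green, red), "z_map" (400x640 float32, m along the optical axis (not along the pixel's ray), 0 where there is no reading), "K" (3x3 intrinsics, pixels), "rvec" (rotation vector, rad) and "tvec" (3), from world to camera coordinates, as OpenCV has them; the wrist camera has in their place "tool_from_camera" (4x4, takes a point from camera to tool coordinates, whose origin is the TCP and whose axes are the flange's). Camera axes: x right, y down, z forward; pixel columns grow to the right and rows downward; lengths in m; the calibration is good to about 2 mm. A picture is of the moment at which its call begins: read the wrist's pose just before it.
- workorder.job_done(): hands the job in; it is judged then, once.
Trained networks look in a picture, given as the dict that the camera call returned (one of the last four; its "shot" number tells which), for a name from the list of things; names that differ only in an ending like _2 or _b are one class to them, and where a whole thing is asked for, a point or a joint stands for the part that bears it (a point fixed in the world has none). Each returns a list of dicts, best first, with "score" (0 to 1); they miss things now and then, are a little off and sometimes report something else, mostly with a low value. They report only what shows in the picture. A call takes as long as a camera call.
- vision.spot_in(picture, query): "position" ([column, row] in pixels, amid what is visible of it).
- vision.place_of(picture, query): "position" ([column, row] in pixels: a listed point, or the origin of a listed thing).
The state is a dict: "clock": time; "joint_pos": joint angles; "joint_vel": joint speeds; "tau": joint torques, N m; "eef_pos": TCP position; "tool_rot": TCP orientation; "ft_force": force on the tool from outside, world axes, zero at the start; "ft_torque": the same for the moment, N m; "grip_width": finger opening in m; "grasp_force": force on a finger pad.
Only numpy, scipy, OpenCV 4.12 (cv2) and the standard library are available. Lean on these libraries where they do the work, as an engineer would, in place of code of your own. Each camera call takes 0.05 s, during which the arm holds its last target. There are 200 camera calls.

## Working session

There is one attempt and no reset: what is moved stays moved. The work goes in short steps, Python scripts to look and compute and a shell command to move; the robot and the scene stay as the last step left them, time stands still between calls to the robot, and variables do not carry over. Pictures are saved under pics/ and viewed, at most 10 in all, crops included, and the job is handed in when it is done.

```bash
ls; mkdir -p pics; cat > h.py <<'E'
import numpy as np, cv2
from scipy.spatial.transform import Rotation as R
from workcell import bot, vision, workorder
def w(p,c,z=None,height=None):
    u,v=c; K=p["K"]; Rm=cv2.Rodrigues(np.array(p["rvec"],float))[0]; t=np.array(p["tvec"],float).ravel()
    ray=np.linalg.solve(K,[u,v,1.]); o=-Rm.T@t; d=Rm.T@ray
    if height is not None: return o+d*(height-o[2])/d[2]
    if z is None: z=p["z_map"][int(round(v)),int(round(u))]
    return o+d*z
E
python3 - <<'E'
from h import *
for n in("scene","top"):
    p=vision.camera(n); cv2.imwrite(f"pics/{n}.png",p["image"])
    for q in("tube_grip","tube_carrier","tray_carrier","shelf"):
        for r in vision.place_of(p,q)[:3]:
            print(n,q,r["score"],np.round(r["position"]),w(p,r["position"]).round(3),w(p,r["position"],height=.05).round(3))
o=bot.get_obs();print(o["clock"],o["eef_pos"],o["tool_rot"],R.from_quat(o["tool_rot"]).as_matrix().round(3))
E
```

```text
pics
scene tube_grip 0.64 [193. 226.] [0.493 0.216 0.052] [0.493 0.217 0.05 ]Traceback (most recent call last):
  File "<stdin>", line 5, in <module>
ValueError: it knows: shelf, tube_grip
```

```bash
python3 - <<'E'
from h import *
for n in("scene","top"):
    p=vision.camera(n); cv2.imwrite(f"pics/{n}.png",p["image"])
    for q in("tube_grip","shelf"):
        for r in vision.place_of(p,q)[:3]:
            print(n,q,r["score"],np.round(r["position"]),w(p,r["position"]).round(3),w(p,r["position"],height=.05).round(3),w(p,r["position"],height=0).round(3))
o=bot.get_obs();print(o["clock"],o["eef_pos"],o["tool_rot"],R.from_quat(o["tool_rot"]).as_matrix().round(3))
E
```

```text
scene tube_grip 0.86 [192. 227.] [0.491 0.216 0.054] [0.492 0.217 0.05 ] [0.497 0.238 0.   ]
top tube_grip 0.86 [223. 258.] [0.493 0.214 0.051] [0.493 0.214 0.05 ] [0.494 0.227 0.   ]
0.4 [ 0.22005357 -0.44887353  0.23117895] [ 9.74145337e-01  2.25922201e-01 -3.10856208e-05 -1.43283603e-04] [[ 0.898  0.44  -0.   ]
 [ 0.44  -0.898  0.   ]
 [ 0.    -0.    -1.   ]]
```

View pics/scene.png

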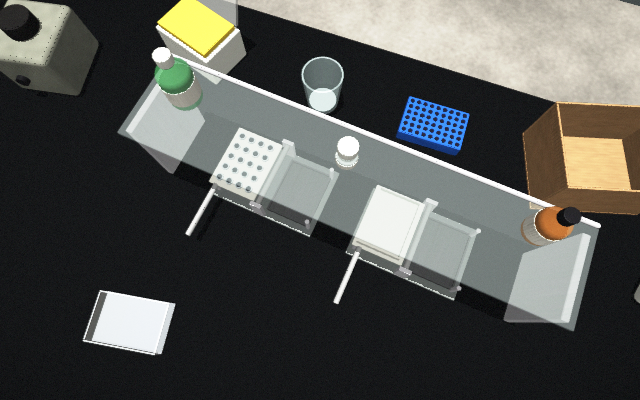

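View pics/top.png

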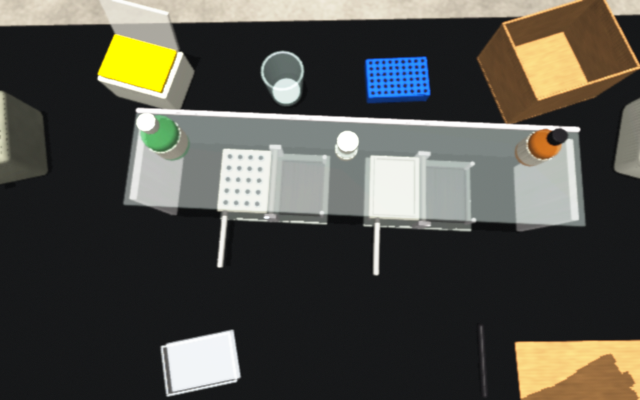

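The tube carrier is the left one. Its bar runs from (225,215) to (220,267) in top, and the networks put the grip at (223,258). The tray carrier's bar is at (376,225–274). Next I measure the bar's axis and the shelf edge.

```bash
python3 - <<'E'
from h import *
for n,box in(("top",(205,240,212,272)),("scene",(180,222,185,240))):
    p=vision.camera(n); P=[]
    for v in range(box[2],box[3]):
        for u in range(box[0],box[1]):
            q=w(p,(u,v))
            if .046<q[2]<.066 and q[0]<.57 and p["image"][v,u].min()>110: P.append(q)
    P=np.array(P); a,b=np.polyfit(P[:,0],P[:,1],1)
    print(n,len(P),"x",P[:,0].min(),P[:,0].max(),"zmed/max",np.median(P[:,2]),P[:,2].max(),"slope",a,"y@.493",a*.493+b)
    for r in vision.place_of(p,"tube_grip")[:1]: print(w(p,r["position"],height=.05).round(4))
p=vision.camera("top") 
for c in((130,203),(580,223),(223,212),(275,150),(275,215),(376,265),(425,220)): print(c,w(p,c).round(3),w(p,c,height=.18).round(3))
o=bot.get_obs();print(o["clock"])
E
```

```text
top 264 x 0.4782360063933349 0.5691684078806363 zmed/max 0.05406889933025277 0.057979818156385976 slope -0.06711798960938327 y@.493 0.21819391464300547
[0.4939 0.2071 0.05  ]
scene 283 x 0.4760264960089318 0.5697655043757397 zmed/max 0.053059854085824254 0.05669355868482706 slope -0.07016322335771173 y@.493 0.2177514900256269
[0.4979 0.2201 0.05  ]
(130, 203) [0.573 0.327 0.18 ] [0.573 0.327 0.18 ]
(580, 223) [ 0.532 -0.352  0.18 ] [ 0.531 -0.352  0.18 ]
(223, 212) [0.576 0.216 0.054] [0.557 0.184 0.18 ]
(275, 150) [0.653 0.106 0.18 ] [0.653 0.106 0.18 ]
(275, 215) [0.568 0.12  0.061] [0.551 0.105 0.18 ]
(376, 265) [ 0.476 -0.061  0.054] [ 0.474 -0.044  0.18 ]
(425, 220) [ 0.555 -0.154  0.054] [ 0.54  -0.121  0.18 ]
0.65
```

```bash
python3 -m creep '[[[0,0,0],[0,0,0.174]],[[0,0,0],[0,0,0.174]],[[0,0,0],[0,0,0.174]],[[16,-54,0],[0,0,0]],[[16,-54,0],[0,0,0]],[[16,-54,0],[0,0,0]],[[16,-54,0],[0,0,0]],[[16,-54,0],[0,0,0]],[[16,-54,0],[0,0,0]],[[16,-54,0],[0,0,0]],[[16,-54,0],[0,0,0]],[[16,-54,0],[0,0,0]]]' 50
python3 -m creep '[[[20,-48,0],[0,0,0]],[[20,-48,0],[0,0,0]],[[20,-48,0],[0,0,0]],[[10,-24,0],[0,0,0]],[[0,0,0],[0,0,0]],[[0,0,0],[0,0,0]]]' 50
```

```text
clock: 2.15
eef_pos: [0.3953, -0.002, 0.2317]
tool_rot: [1.0, -0.012, 0.0, -0.013]
ft_force: [-0.5, -0.8, 0.7]
grip_width: 0.0499
grasp_force: 0.0
clock: 2.9
eef_pos: [0.4659, 0.0695, 0.2402]
tool_rot: [0.998, 0.042, -0.003, -0.05]
ft_force: [-1.0, 1.1, -0.4]
grip_width: 0.0501
grasp_force: 0.0
```

```bash
cat > d.py <<'E'
from h import *
import sys
# delta from current measured pose to target: pos args in m; tilt target: yaw -.066 down
o=bot.get_obs(); T=R.from_quat(o["tool_rot"]); h=np.array([.9978,-.066,0]); l=np.array([.066,.9978,0])
G=R.from_matrix(np.column_stack([h,-l,[0,0,-1]]))
t=np.array([float(a) for a in sys.argv[1:4]])
print("t",o["clock"],"pos",np.round(o["eef_pos"],4),"q",np.round(o["joint_pos"],3),"F",np.round(o["ft_force"],1))
print("shift now-axes mm",(T.inv().apply(t-o["eef_pos"])*1e3).round(1),"shift target-axes",(G.inv().apply(t-o["eef_pos"])*1e3).round(1),"turn",(T.inv()*G).as_rotvec().round(3))
E
python3 d.py .493 .218 .2
```

```text
t 2.9 pos [0.4659 0.0695 0.2402] q [ 0.084  0.18  -0.053  1.341  0.1    3.141] F [-1.   1.1 -0.4]
shift now-axes mm [  39.7 -140.9   54.4] shift target-axes [  17.3 -149.9   40.2] turn [-0.099  0.01   0.151]
```

Joint 6 hit its limit, so I'll turn the half-turn-equivalent way.

```bash
sed -i 's/\[h,-l,/[-h,l,/' d.py
python3 -m creep '[[[0,0,0],[0,0,-0.187]],[[0,0,0],[0,0,-0.187]],[[0,0,0],[0,0,-0.187]],[[0,0,0],[0,0,-0.187]],[[0,0,0],[0,0,-0.187]],[[0,0,0],[0,0,-0.187]],[[0,0,0],[0,0,-0.187]],[[0,0,0],[0,0,-0.187]],[[0,0,0],[0,0,-0.187]],[[0,0,0],[0,0,-0.187]],[[0,0,0],[0,0,-0.187]],[[0,0,0],[0,0,-0.187]]]' 50; python3 d.py .493 .218 .2
```

```text
clock: 4.4
eef_pos: [0.4658, 0.0693, 0.2405]
tool_rot: [0.392, 0.918, 0.044, -0.024]
ft_force: [-0.4, 0.5, -0.2]
grip_width: 0.0497
grasp_force: 0.0
t 4.4 pos [0.4658 0.0693 0.2405] q [ 0.083  0.179 -0.053  1.34   0.1    0.89 ] F [-0.4  0.5 -0.2]
shift now-axes mm [ 84.9 119.6  54.7] shift target-axes [-17.3 150.2  40.5] turn [ 0.088 -0.052 -0.741]
```

```bash
python3 -m creep '[[[0,0,0],[0.0176,-0.0104,-0.148]],[[0,0,0],[0.0176,-0.0104,-0.148]],[[0,0,0],[0.0176,-0.0104,-0.148]],[[0,0,0],[0.0176,-0.0104,-0.148]],[[0,0,0],[0.0176,-0.0104,-0.148]],[[-5,37,5],[0,0,0]],[[-5,37,5],[0,0,0]],[[-4,38,5],[0,0,0]],[[-3,38,5],[0,0,0]],[[0,0,20],[0,0,0]],[[0,0,0],[0,0,0]]]' 50; python3 d.py .493 .218 .031
python3 - <<'E'
from h import *
o=bot.get_obs(); p=vision.camera("wrist"); cv2.imwrite("pics/w1.png",p["image"])
T=R.from_quat(o["tool_rot"]); M=p["tool_from_camera"]; K=p["K"]
P=[]
for v in range(0,400,2):
  for u in range(0,640,2):
    z=p["z_map"][v,u]
    if z<=0: continue
    c=np.linalg.solve(K,[u,v,1.])*z; q=T.apply(M[:3,:3]@c+M[:3,3])+o["eef_pos"]
    if .046<q[2]<.062 and q[0]<.562 and p["image"][v,u].min()>90: P.append(q)
P=np.array(P);print(len(P))
if len(P):
  a,b=np.polyfit(P[:,0],P[:,1],1);print(P.min(0),P.max(0),a,a*.493+b)
for r in vision.place_of(p,"tube_grip")[:2]: 
  u,v=r["position"]; c=np.linalg.solve(K,[u,v,1.]); d=T.apply(M[:3,:3]@c); O=T.apply(M[:3,3])+o["eef_pos"]
  print(r["score"],r["position"],O+d*(.05-O[2])/d[2])
E
```

```text
clock: 5.78
eef_pos: [0.4926, 0.2175, 0.1989]
tool_rot: [0.036, 0.999, -0.001, -0.002]
ft_force: [-0.4, -1.0, -0.7]
grip_width: 0.0499
grasp_force: 0.0
t 5.775 pos [0.4926 0.2175 0.1989] q [0.416 0.336 0.05  1.29  0.    0.487] F [-0.4 -1.  -0.7]
shift now-axes mm [ -1.1   0.9 167.9] shift target-axes [ -0.3   0.5 167.9] turn [-0.002 -0.004 -0.006]
644
[ 0.45780657 -0.09256868  0.04779479] [0.5619795  0.2236007  0.06077955] -0.22848336701228833 0.05849484909404333
0.87 [314.6, 184.9] [0.49101911 0.2143466  0.05      ]
```

View pics/w1.png

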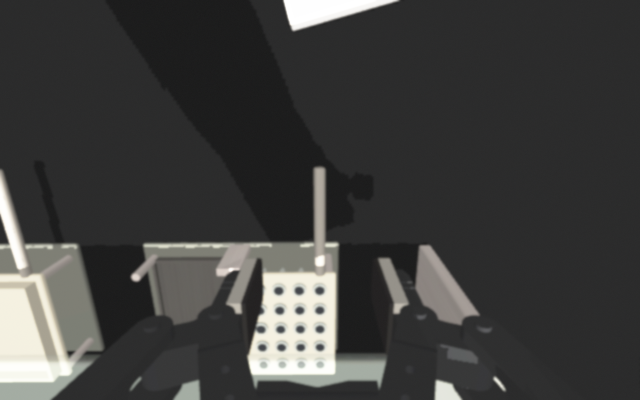

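The bar (column 319, rows 168–270) sits centred between the fingers. I'll descend and close.

```bash
python3 -m creep '[[[0,0,40],[0,0,0]],[[0,0,45],[0,0,0]],[[0,0,45],[0,0,0]],[[0,0,25],[0,0,0]],[[0,0,13],[0,0,0]],[[0,0,0],[0,0,0]]]' 50; python3 d.py .493 .218 .031; python3 -m creep '[[[0,0,0],[0,0,0]],[[0,0,0],[0,0,0]],[[0,0,0],[0,0,0]],[[0,0,0],[0,0,0]],[[0,0,0],[0,0,0]],[[0,0,0],[0,0,0]]]' 0;  python3 d.py .493 .218 .031
```

```text
clock: 6.62
eef_pos: [0.4943, 0.2181, 0.0326]
tool_rot: [0.036, 0.999, 0.0, -0.001]
ft_force: [-0.2, -0.5, 1.0]
grip_width: 0.0497
grasp_force: 0.0
t 6.625 pos [0.4943 0.2181 0.0326] q [ 0.415  0.487 -0.191  0.894  0.001  0.488] F [-0.2 -0.5  1. ]
shift now-axes mm [ 1.3 -0.2  1.6] shift target-axes [ 1.3 -0.2  1.6] turn [ 0.    -0.001 -0.006]
clock: 7.38
eef_pos: [0.4951, 0.2189, 0.0337]
tool_rot: [0.036, 0.999, 0.001, 0.001]
ft_force: [-0.3, -0.5, 6.6]
grip_width: 0.0076
grasp_force: 58.6
t 7.375 pos [0.4951 0.2189 0.0337] q [ 0.416  0.485 -0.19   0.893  0.001  0.487] F [-0.3 -0.5  6.6]
shift now-axes mm [ 2.  -1.1  2.6] shift target-axes [ 2.  -1.1  2.7] turn [ 0.001  0.001 -0.005]
```

```bash
python3 -m creep '[[[0,-0.5,-8.9],[0,0,0]],[[0,-1.4,-8.8],[0,0,0]],[[0,-2.3,-8.6],[0,0,0]],[[0,-3.2,-8.3],[0,0,0]],[[0,-4,-7.9],[0,0,0]],[[0,0,0],[0,0,0]]]'; python3 d.py .493 .218 .031
python3 - <<'E'
from h import *
p=vision.camera("scene"); cv2.imwrite("pics/s2.png",p["image"][80:340,100:500])
E
```

```text
clock: 8.12
eef_pos: [0.4944, 0.2086, 0.0765]
tool_rot: [0.035, 0.999, 0.002, 0.001]
ft_force: [2.6, 6.2, 0.3]
grip_width: 0.0075
grasp_force: 58.8
t 8.125 pos [0.4944 0.2086 0.0765] q [ 0.398  0.426 -0.156  0.986  0.003  0.468] F [2.6 6.2 0.3]
shift now-axes mm [ 2.1  9.1 45.5] shift target-axes [ 2.   9.3 45.5] turn [ 0.004  0.001 -0.005]
```

View pics/s2.png

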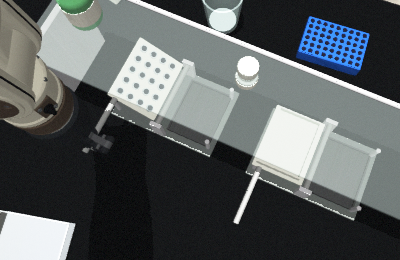

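In the crop the carrier at (145,75) tilts up with the bar at (103,125), which is held. Forces are low, so I continue up and over.

```bash
python3 -m creep '[[[0,-4.8,-7.5],[0,0,0]],[[0,-5.6,-6.9],[0,0,0]],[[0,-6.3,-6.3],[0,0,0]],[[0,-6.9,-5.6],[0,0,0]],[[0,-7.5,-4.8],[0,0,0]],[[0,-7.9,-4],[0,0,0]],[[0,-8.3,-3.2],[0,0,0]],[[0,-8.6,-2.3],[0,0,0]],[[0,-8.8,-1.4],[0,0,0]],[[0,-8.9,-0.5],[0,0,0]],[[0,0,0],[0,0,0]]]'; python3 d.py .493 .218 .031
```

```text
clock: 9.55
eef_pos: [0.4897, 0.1343, 0.1218]
tool_rot: [0.036, 0.999, 0.002, 0.002]
ft_force: [-3.3, 1.0, 21.6]
grip_width: 0.0075
grasp_force: 62.5
t 9.55 pos [0.4897 0.1343 0.1218] q [ 0.267  0.327 -0.175  1.064  0.002  0.338] F [-3.3  1.  21.6]
shift now-axes mm [ 3.1 83.4 91.1] shift target-axes [ 2.2 83.7 90.8] turn [ 0.003  0.005 -0.005]
```

```bash
python3 -m creep '[[[0,-8.9,-2.5],[0,0,0]],[[0,-8.8,1.4],[0,0,0]],[[0,-8.6,2.3],[0,0,0]],[[0,-8.3,3.2],[0,0,0]],[[0,-7.9,4],[0,0,0]],[[0,-7.5,4.8],[0,0,0]],[[0,0,0],[0,0,0]]]'; python3 d.py .482 .048 .031
python3 - <<'E'
from h import *
p=vision.camera("scene"); cv2.imwrite("pics/s3.png",p["image"][80:340,100:500])
E
```

```text
clock: 10.42
eef_pos: [0.4861, 0.0823, 0.1042]
tool_rot: [0.037, 0.999, -0.001, 0.001]
ft_force: [7.0, -0.8, 1.0]
grip_width: 0.0075
grasp_force: 60.7
t 10.425 pos [0.4861 0.0823 0.1042] q [ 0.169  0.321 -0.235  1.013 -0.002  0.242] F [ 7.  -0.8  1. ]
shift now-axes mm [  1.8 -34.3  73.3] shift target-axes [  1.9 -34.5  73.2] turn [-0.002  0.002 -0.007]
```

View pics/s3.png

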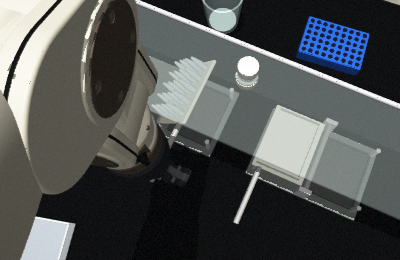

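The carrier is past upright, with the tubes leaning over at crop (185,90). I'm lowering it.

```bash
python3 -m creep '[[[0,-6.9,5.6],[0,0,0]],[[0,-6.3,6.3],[0,0,0]],[[0,-5.6,6.9],[0,0,0]],[[0,-4.8,7.5],[0,0,0]],[[0,-4,7.9],[0,0,0]],[[0,-3.2,8.3],[0,0,0]],[[0,0,0],[0,0,0]]]'; python3 d.py .482 .048 .0337
python3 -m creep '[[[0,-1.3,4.3],[0,0,0]],[[0,-1,4.3],[0,0,0]],[[0,-0.8,4.4],[0,0,0]],[[0,-0.6,4.4],[0,0,0]],[[0,-0.4,4.4],[0,0,0]],[[0,0,4.4],[0,0,0]],[[0,0,0],[0,0,0]],[[0,0,0],[0,0,0]]]'; python3 d.py .482 .048 .0337
```

```text
clock: 11.35
eef_pos: [0.4839, 0.0523, 0.061]
tool_rot: [0.036, 0.999, -0.0, 0.001]
ft_force: [9.3, 0.2, -2.8]
grip_width: 0.0073
grasp_force: 58.4
t 11.35 pos [0.4839 0.0523 0.061 ] q [ 0.108  0.36  -0.309  0.9   -0.001  0.18 ] F [ 9.3  0.2 -2.8]
shift now-axes mm [ 1.6 -4.4 27.3] shift target-axes [ 1.6 -4.4 27.3] turn [-0.     0.002 -0.006]
clock: 12.35
eef_pos: [0.484, 0.0491, 0.0379]
tool_rot: [0.036, 0.999, 0.0, 0.002]
ft_force: [1.7, 2.9, 18.3]
grip_width: 0.0074
grasp_force: 61.8
t 12.35 pos [0.484  0.0491 0.0379] q [ 0.101  0.389 -0.338  0.839  0.     0.172] F [ 1.7  2.9 18.3]
shift now-axes mm [ 2.  -1.2  4.2] shift target-axes [ 2.  -1.2  4.2] turn [ 0.001  0.004 -0.005]
```

```bash
python3 -m creep '[[[0,0,1.5],[0,0,0]],[[0,0,1],[0,0,0]],[[0,0,0],[0,0,0]]]'; python3 d.py .482 .048 .0337
python3 - <<'E'
from h import *
p=vision.camera("top"); cv2.imwrite("pics/t4.png",cv2.resize(p["image"][100:300,180:420],None,fx=2.5,fy=2.5))
P=[]
for v in range(200,275):
    for u in range(255,345):
        q=w(p,(u,v))
        if .035<q[2]<.07 and .476<q[0]<.57 and .03<q[1]<.07 and p["image"][v,u].min()>90: P.append(q)
P=np.array(P);print(len(P), P.min(0),P.max(0),np.median(P,0)) if len(P) else 0
E
```

```text
clock: 12.72
eef_pos: [0.4843, 0.0493, 0.0368]
tool_rot: [0.036, 0.999, 0.001, 0.003]
ft_force: [-2.9, 0.9, 28.1]
grip_width: 0.0073
grasp_force: 64.4
t 12.725 pos [0.4843 0.0493 0.0368] q [ 0.101  0.39  -0.34   0.835  0.001  0.172] F [-2.9  0.9 28.1]
shift now-axes mm [ 2.2 -1.5  3.1] shift target-axes [ 2.2 -1.5  3.1] turn [ 0.002  0.005 -0.005]
```

View pics/t4.png

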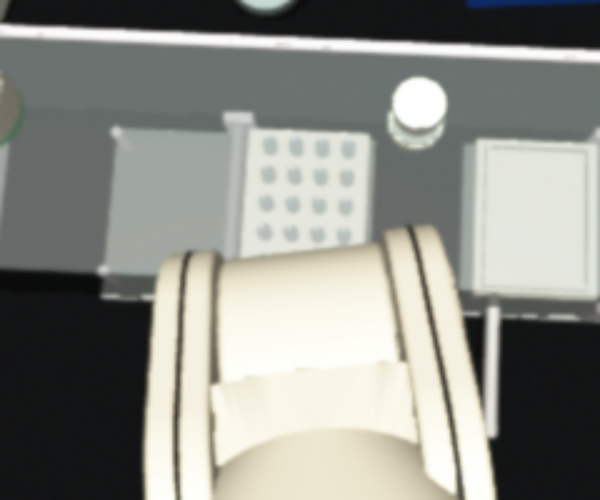

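The carrier lies flat, with the plate underside and 20 tube bases showing at (305,190). Pressing further only raises the force, so it is on its stop. I'll relieve the force, then release.

```bash
python3 -m creep '[[[0,0,-1.5],[0,0,0]],[[0,0,-1],[0,0,0]],[[0,0,0],[0,0,0]]]'; python3 -m creep '[[[0,0,0],[0,0,0]],[[0,0,0],[0,0,0]],[[0,0,0],[0,0,0]],[[0,0,0],[0,0,0]]]' 45;  python3 d.py .482 .048 .0337; python3 -m creep '[[[0,0,-15],[0,0,0]],[[0,0,-30],[0,0,0]],[[0,0,-50],[0,0,0]],[[0,0,-50],[0,0,0]],[[40,0,-40],[0,0,0]],[[60,0,0],[0,0,0]],[[60,0,0],[0,0,0]],[[0,0,0],[0,0,0]]]'
python3 - <<'E'
from h import *
p=vision.camera("top"); cv2.imwrite("pics/t5.png",cv2.resize(p["image"][100:300,180:420],None,fx=2.5,fy=2.5))
P=[]
for v in range(190,275):
    for u in range(245,345):
        q=w(p,(u,v))
        if .035<q[2]<.09 and .47<q[0]<.555 and .02<q[1]<.08 and p["image"][v,u].min()>90: P.append(q)
P=np.array(P);print(len(P), P.min(0),P.max(0),np.median(P,0)) if len(P) else 0
for u in(270,282,290,300,310,322): print(w(p,(u,165)).round(3))
E
```

```text
clock: 13.15
eef_pos: [0.4842, 0.0493, 0.0372]
tool_rot: [0.036, 0.999, 0.001, 0.002]
ft_force: [4.1, 1.6, 11.6]
grip_width: 0.0076
grasp_force: 62.3
clock: 13.65
eef_pos: [0.4811, 0.0488, 0.0348]
tool_rot: [0.036, 0.999, -0.0, -0.001]
ft_force: [-0.1, 0.5, -0.8]
grip_width: 0.0454
grasp_force: 0.0
t 13.65 pos [0.4811 0.0488 0.0348] q [ 0.101  0.393 -0.342  0.838  0.     0.173] F [-0.1  0.5 -0.8]
shift now-axes mm [-0.9 -0.7  1.1] shift target-axes [-0.9 -0.7  1.1] turn [-0.    -0.003 -0.006]
clock: 14.65
eef_pos: [0.3181, 0.0601, 0.221]
tool_rot: [0.035, 0.999, 0.0, -0.001]
ft_force: [0.6, 0.5, -0.1]
grip_width: 0.0452
grasp_force: 0.0
258 [0.47031228 0.03967159 0.04867173] [0.55496261 0.05349897 0.05714305] [0.51222289 0.04729653 0.05365742]
[0.629 0.113 0.18 ]
[0.629 0.095 0.18 ]
[0.629 0.082 0.18 ]
[0.628 0.067 0.18 ]
[0.629 0.052 0.178]
[0.628 0.033 0.179]
```

View pics/t5.png

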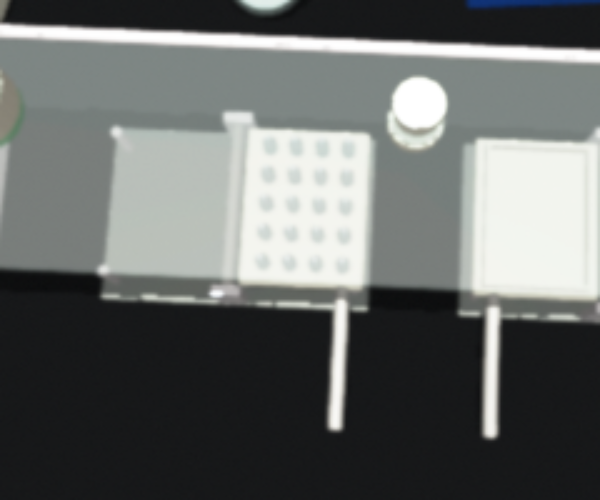

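Bar height reads a median of 0.0537 with its top at about 0.055, the same as at the start, so the carrier is fully down. The tray carrier's bar at (490,370) hasn't moved.

```bash
python3 -c "
from workcell import workorder; print(workorder.job_done())"
```

```text
the job is handed in; nothing more can be done
None
```

The tube carrier is turned fully over on its stop, mouths down and lowered under grip all the way; the tray carrier and shelf were not touched, and the job was handed in at about 15 s (no verdict shown).

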